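Put a sample in dry storage and hold the purge lever open

TASK

Stand the red-capped sample jar upright in the open drawer of the dry-storage unit, setting it down rather than dropping it, and then push the drawer fully shut. Only then swing the purge valve's green-handled spring lever round counter-clockwise (its handle goes away from the robot) until it is against its stop, and finish while holding it there: do not let go, the spring would close the valve. Leave the other jars, the beaker, the spatula and the dish where they are.

Things in the scene. Friction and masses are not known exactly. Their poses are not given: they have to be found in the camera images.
- jar_red_mid (a point): amber jar with a RED cap and a white label band, 40 mm across, 64 mm tall with its 16 mm high, 38 mm wide cap, about 110 g; loose, standing on the table. This point is its centre, 32 mm above its underside; z up along the jar
- jar_red: the same red-capped jar, origin at the centre of its underside
- jar_white: same jar with a WHITE cap, not wanted, leave standing; origin at the centre of its underside. The three jars stand roughly in a row leading away from the robot, about 100 mm apart, in any order
- jar_blue: same jar with a BLUE cap, not wanted, leave standing; origin at the centre of its underside
- drawer (a joint): how far the drawer is open, m: 0 shut, at most 0.18; starts 0.14 to 0.175 open. It slides stiffly (about 2 N) and stays where it is left
- drawer_bay (a point): middle of the free front part of the drawer's inner floor, 16 mm above the table; moves with the drawer. x axis from the front panel towards the cabinet, z up. Front panel's inside 62 mm away in -x, right wall 94 mm in -y (walls 49 mm high), a fixed blue cartridge 22 mm high from 89 mm in +y. Clear length before the cabinet = its opening. Inside the cabinet 83 mm headroom: an upright jar passes
- drawer_front (a point): centre of the outer face of the drawer's front panel (white, with a flat black pull), 60 mm above the table; moves with the drawer; x axis as for drawer_bay. The panel is 250 mm wide, 12 mm thick, and reaches from 7 to 98 mm above the table. To shut, push it along +x; when shut its inner face lies on the cabinet's front
- drybox: fixed steel cabinet of the dry-storage unit, 280 deep x 250 wide x 105 mm high, a small gauge and pipe on the rear of its top up to 170 mm; origin at the bottom centre of its front face, x axis into the cabinet
- lever: purge valve's lever: flat aluminium arm 100 mm long, 94 to 102 mm above the table, with an upright green handle at its end. Origin on the pivot axis at table height; x axis along the arm towards the handle, z up
- lever_turn (a joint): lever angle in rad, 0 at rest (held there by the spring), growing counter-clockwise seen from above to the stop at 1.1 (red pin beside the arm). The spring pushes back with about 3 N at the handle at rest and 7 N at the stop, and returns the lever when it is let go
- lever_grip (a point): centre line of the green handle, 100 mm from the pivot, 130 mm above the table. The handle is a round upright post 18 mm across that reaches from 102 to 152 mm above the table; nothing near it is taller
- valve_pivot (a point): top of the fixed valve body, on the lever's vertical pivot axis, 105 mm above the table, nothing of the valve is higher except the handle and the red pin (106 mm)
- beaker: loose glass beaker, 68 mm across, 85 mm tall; leave; origin under its centre
- spatula: loose thin steel lab spatula lying on the table, 180 mm long, 6 mm high; leave; origin under its middle
- dish: loose closed glass dish, 90 mm across, 16 mm high; leave; origin under its centre
Things that resemble listed ones, but are neither listed nor needed, are in the scene too. Leave any purple or turquoise look-alike of the jar_red alone.

How it is judged:
By the outcome, as a careful person would: the job done as asked, in the order asked, and still so for the second after the job is handed in, while the arm keeps its last pose, push and grip.
It also fails if it takes over 66 s, if anything falls off the work surface, if the arm or the gripper's body presses on something with over 40 N, if the wrist force passes 120 N, or if a joint passes its speed limit or range.

ROBOT

A 7-joint arm with a two-finger parallel gripper is mounted at the origin on the work surface. World frame = base frame: x ahead of the robot, y to its left, z up, the work surface at z = 0. Lengths are in mm, angles in rad, forces in N, time in s.
With the tool pointing down it reaches from about 400 to 850 mm from the base axis. Payload 10.4 kg.
Tool frame: the origin (TCP) lies at the very end of the fingers, on their centre line; the grasp point (between the pads) lies 19 mm behind it; z points along the fingers, y is the line along which they close (so a half turn about z gives the same grasp; the last joint's range is limited). The gripper opens to 85 mm and grips with 20 to 120 N. Pads are 22 mm wide; open, the fingers measure 114 mm over their backs; the gripper's body (76 mm by 85 mm) begins 54 mm behind the grasp point. The pads swing forward as they close: fully open they stand 13 mm farther back than shut.
Start: joints at [1.243, 0.332, -0.065, 1.46, 0.022, 1.35, -0.088], TCP at [187.587, -596.209, 202.338] pointing down, gripper open.
Joint ranges: [-2.6, 2.6], [-0.5, 2.12], [-1.47, 1.34], [0.16, 2.42], [-1.27, 4.41], [0.06, 2.06], [-2.6, 2.6]. Speed limits (rad/s): [2.22, 2.22, 2.79, 2.79, 3.14, 3.14, 3.14].

INTERFACE

Orientations are given as a 3x3 rotation matrix whose columns are the frame's x, y, z axes.
In Python, from station import sensors, optics, ctrl, search_frame, tip_of gives the robot as it stands.
- The arm moves only by the tool send_rows, never from a script. Its argument "series" is a list that holds one entry, the list of rows, each a list of 7 numbers: the shift along the tool's x, y, z in units of 0.4 m (1.0 is 0.4 m), then the turn, a rotation vector about the tool's x, y, z in units of 8 degrees (1.0 is 8 degrees), then the closure, from -1 (fully open) to 1 (shut). In form: [[[tx, ty, tz, wx, wy, wz, gripper], ...]]. A call has exactly 10 rows; each row shifts and turns the commanded pose from where the row before left it, along the tool's axes as they then stand; what a row does not reach is not made up. A row lasts 1/10 s, in which the tool goes at most 50 mm and 8.59 degrees, less where a joint would pass 70% of its speed; a pose out of reach is approached as far as the arm can. A call with a number of a shift or a turn outside -1 to 1 is refused whole. A call with a gripper value outside its range is refused whole. The fingers move at their own pace and stop on an object; "force" is the grip in N (left out, the last holds). Time passes only in rows, so rows that do not move let the fingers close, or fill a call up. It gives the time, the measured TCP pose, the force, the opening and the grip force at its end, in the units of the state.
- sensors.sense(): the state, without advancing time (a new reading comes with each control period).
- optics.get_image(name): name is "scene" or "side" or "wrist"; returns (picture, depth): 480x640x3 uint8, red, green, blue; 480x640 float32, mm along the optical axis (not along the pixel's ray), 0 where there is no reading.
- optics.get_calibration(name): a dict with "fx", "fy", "cx", "cy" (pixels), "extrinsics" (4x4, takes a point from camera to world coordinates); the wrist camera has in their place "tool_from_camera" (4x4, takes a point from camera to tool coordinates, whose origin is the TCP and whose axes are the flange's). Camera axes: x right, y up, looking along -z (the intrinsics and any distortion apply to the point x, -y, -z); pixel columns grow to the right and rows downward; lengths in mm; the calibration is good to about 2 mm. A picture is of the moment at which its call begins: read the wrist's pose just before it. get_calibration takes no time and is no camera call.
- ctrl.close_job(): hands the job in; it is judged then, once.
Trained networks look in the newest picture that a camera, given by its name, has taken for a name from the list of things; names that differ only in an ending like _2 or _b are one class to them, and where a whole thing is asked for, a point or a joint stands for the part that bears it (a point fixed in the world has none). Each returns a list of dicts, best first, with "score" (0 to 1); they miss things now and then, are a little off and sometimes report something else, mostly with a low value. They report only what shows in the picture. A call takes as long as a camera call. They do not tell look-alikes from the thing itself.
- search_frame(name, camera): "xyz" ([x, y, z] in mm, in world coordinates, good to about 4 mm: the middle of the surface that is visible of it).
- tip_of(name, camera): "xyz" ([x, y, z] in mm, in world coordinates, good to about 4 mm: a listed point, or the origin of a listed thing).
The state is a dict: "time": time; "joint_pos": joint angles; "dq": joint speeds; "effort": joint torques, N m; "eef_pos": TCP position; "eef_rot": TCP orientation; "force": force on the tool from outside, world axes, zero at the start; "torque": the same for the moment, N m; "grip_width": finger opening in mm; "finger_force": force on a finger pad.
Only numpy, scipy, OpenCV 4.12 (cv2) and the standard library are available. Lean on these libraries where they do the work, as an engineer would, in place of code of your own. Each camera call takes 0.05 s, during which the arm holds its last target. There are 200 camera calls.

## Working session

There is one attempt and no reset: what is moved stays moved. The work goes in short steps, Python scripts to look and compute and a tool call to move; the robot and the scene stay as the last step left them, time stands still between calls to the robot, and variables do not carry over. Pictures are saved under pics/ and viewed, at most 10 in all, crops included, and the job is handed in when it is done.

Besides the shell and the picture viewer there is one more tool, called after "Request:" by a JSON object that holds its "fn" and its "kwargs", one argument or row to a line. send_rows: Moves the arm, as the interface text tells. Shifts and turns lie within -1 to 1; 1 stands for 0.4 m of shift or 8 degrees of turn. Its arguments: {"type":"object","properties":{"series":{"type":"array","items":{"type":"array","items":{"type":"array","items":{"type":"number"}}}},"force":{"type":"number"}},"required":["series"]}

```bash
ls; mkdir -p pics; cat > h.py <<'E'
from station import sensors, optics, ctrl, search_frame, tip_of
import numpy as np, cv2
def snap(cam,fn=None,crop=None,scale=1):
    s=sensors.sense(); im,d=optics.get_image(cam)
    if fn:
        o=im if crop is None else im[crop[1]:crop[3],crop[0]:crop[2]]
        o=cv2.resize(o,None,fx=scale,fy=scale,interpolation=cv2.INTER_CUBIC) if scale!=1 else o
        cv2.imwrite('pics/'+fn,o[:,:,::-1])
    return s,im,d
def T(cam,s):
    c=optics.get_calibration(cam)
    if 'extrinsics' in c: return c,np.array(c['extrinsics'])
    W=np.eye(4);W[:3,:3]=s['eef_rot'];W[:3,3]=s['eef_pos']
    return c,W@np.array(c['tool_from_camera'])
def px2w(cam,s,d,u,v):
    c,M=T(cam,s);z=d[int(v),int(u)]
    return (M@[(u-c['cx'])/c['fx']*z,-(v-c['cy'])/c['fy']*z,-z,1])[:3].round(1)
def w2px(cam,s,p):
    c,M=T(cam,s);q=np.linalg.inv(M)@[*p,1]
    return [round(float(c['cx']+c['fx']*q[0]/-q[2])),round(float(c['cy']+c['fy']*q[1]/q[2]))]
E
python3 - <<'E'
from h import *
for cam in ['scene','side']:
    s,im,d=snap(cam,cam+'0.png')
    print(cam,optics.get_calibration(cam).keys())
    for n in ['jar_red','jar_white','jar_blue','drawer_bay','drawer_front','drybox','lever','lever_grip','valve_pivot','beaker','spatula','dish']:
        r=tip_of(n,cam)
        print(n,[(round(q['score'],2),np.round(q['xyz'],0).tolist(),w2px(cam,s,q['xyz'])) for q in r[:4]])
print(s['eef_rot'],s['time'])
E
```

```text
pics
scene dict_keys(['fx', 'fy', 'cx', 'cy', 'extrinsics'])
jar_red [(0.91, [692.0, 93.0, -5.0], [390, 335]), (0.77, [656.0, -78.0, -2.0], [290, 325]), (0.63, [655.0, 12.0, -2.0], [341, 320]), (0.3, [654.0, 4.0, 33.0], [337, 308])]
jar_white [(0.7, [446.0, -27.0, -2.0], [309, 239])]
jar_blue [(0.58, [539.0, -15.0, -2.0], [320, 273])]
drawer_bay [(0.75, [524.0, 291.0, 15.0], [475, 248])]
drawer_front [(0.68, [453.0, 304.0, 62.0], [475, 206])]
drybox [(0.61, [636.0, 300.0, -4.0], [496, 299])]
lever []
lever_grip [(0.92, [543.0, -311.0, 132.0], [148, 236]), (0.57, [443.0, -28.0, -4.0], [309, 239])]
valve_pivot [(0.58, [593.0, -231.0, 104.0], [196, 265]), (0.55, [540.0, -308.0, 130.0], [150, 236]), (0.37, [537.0, -14.0, -1.0], [320, 272])]
beaker [(0.56, [793.0, 19.0, -0.0], [356, 388])]
spatula [(0.64, [346.0, -224.0, -2.0], [214, 213])]
dish [(0.97, [725.0, -201.0, 1.0], [219, 364]), (0.17, [452.0, 306.0, 59.0], [476, 207])]
side dict_keys(['fx', 'fy', 'cx', 'cy', 'extrinsics'])
jar_red [(0.94, [653.0, 5.0, -0.0], [273, 273]), (0.88, [656.0, -82.0, 5.0], [293, 245]), (0.73, [696.0, 97.0, 1.0], [228, 298]), (0.23, [541.0, -308.0, 130.0], [387, 156])]
jar_white [(0.83, [444.0, -31.0, 4.0], [378, 296])]
jar_blue [(0.61, [539.0, -14.0, -0.0], [329, 287])]
drawer_bay [(0.86, [528.0, 288.0, 16.0], [245, 421])]
drawer_front [(0.91, [451.0, 297.0, 60.0], [286, 437])]
drybox [(0.83, [638.0, 300.0, 2.0], [181, 401]), (0.52, [538.0, -9.0, 1.0], [328, 288])]
lever [(0.6, [719.0, -198.0, -0.0], [294, 208])]
lever_grip [(0.55, [540.0, -310.0, 128.0], [388, 156])]
valve_pivot [(0.8, [598.0, -228.0, 109.0], [348, 175])]
beaker [(0.63, [793.0, 24.0, -0.0], [210, 258])]
spatula [(0.76, [342.0, -224.0, -5.0], [456, 252])]
dish [(0.75, [718.0, -198.0, 0.0], [294, 208])]
[[ 9.53915825e-01  3.00074321e-01  2.58429285e-05]
 [ 3.00074323e-01 -9.53915822e-01 -7.71497572e-05]
 [ 1.50131737e-06  8.13491736e-05 -9.99999997e-01]] 0.65
```

View pics/scene0.png

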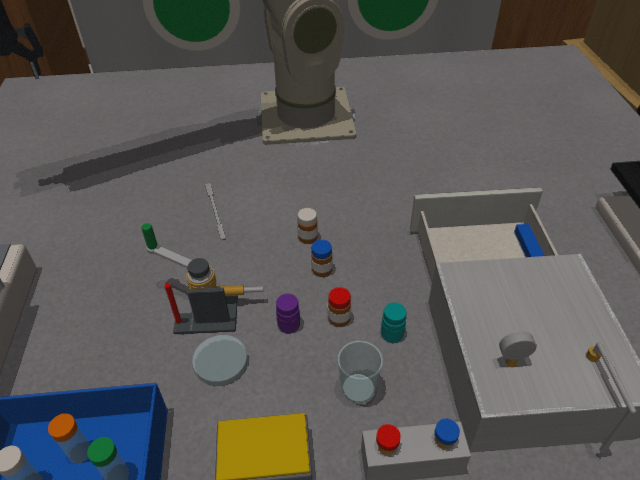

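```bash
python3 - <<'E'
from h import *
im=cv2.imread('pics/side0.png'); cv2.imwrite('pics/side0c.png',cv2.resize(im[150:350,180:440],None,fx=3,fy=3,interpolation=cv2.INTER_CUBIC))
E
```

```text
(no output)
```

View pics/side0c.png

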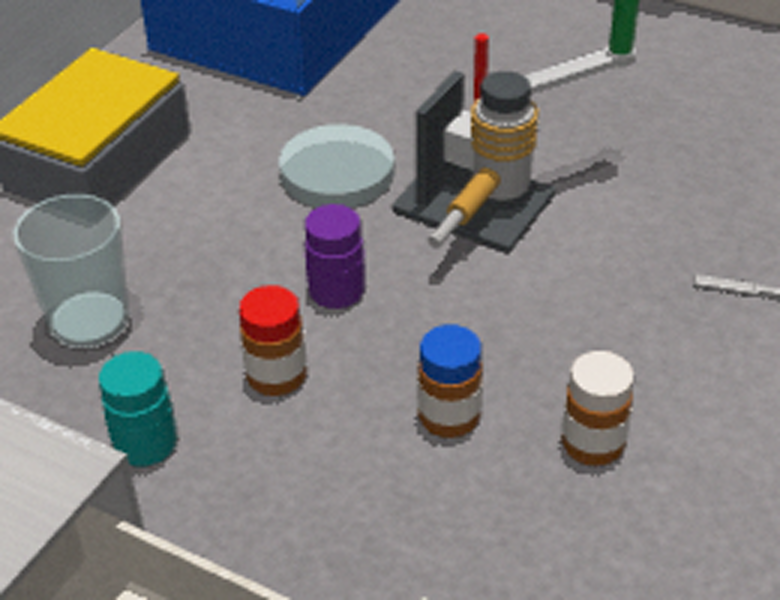

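Three candidates resemble the wanted jar in the scene picture: the red-capped one at (340,306), the purple one at (288,313) and the teal one at (394,322). Another red cap at (388,440) sits in a grey block. The wanted jar is (340,306). The side crop shows it amber, with a red cap and white band, in the row with white (307,225) and blue (321,258). It stands at about (654, 8). The green lever handle is at (148,236) and the open drawer at (480,240).

I'll move above the jar first.

Request:
{"fn": "send_rows", "kwargs": {
  "series": [
    [[0,0,0,0,0,0.727,-1],[0,0,0,0,0,0.727,-1],[0,0,0,0,0,0.727,-1],[0.0686,-0.0888,0,0,0,0,-1],[0.0686,-0.0888,0,0,0,0,-1],[0.0686,-0.0888,0,0,0,0,-1],[0.0686,-0.0888,0,0,0,0,-1],[0.0686,-0.0888,0,0,0,0,-1],[0.0686,-0.0888,0,0,0,0,-1],[0.0686,-0.0888,0,0,0,0,-1]]
  ]
}}

```text
time: 2.3
eef_pos: [380.5, -346.0, 202.6]
eef_rot: [[1.0, 0.0, 0.0], [0.0, -1.0, -0.001], [0.0, 0.001, -1.0]]
force: [-0.2, -0.1, -0.3]
grip_width: 85.6
finger_force: 0.0
```

Request:
{"fn": "send_rows", "kwargs": {
  "series": [
    [[0.0686,-0.0888,0,0,0,0,-1],[0.0686,-0.0888,0,0,0,0,-1],[0.0686,-0.0888,0,0,0,0,-1],[0.0686,-0.0888,0,0,0,0,-1],[0.0686,-0.0888,0,0,0,0,-1],[0.0686,-0.0888,0,0,0,0,-1],[0.0686,-0.0888,0,0,0,0,-1],[0.0686,-0.0888,0,0,0,0,-1],[0.0686,-0.0888,0,0,0,0,-1],[0,0,0,0,0,0,-1]]
  ]
}}

```text
time: 3.3
eef_pos: [628.2, -20.4, 201.7]
eef_rot: [[1.0, 0.008, 0.0], [0.008, -1.0, 0.004], [0.0, -0.004, -1.0]]
force: [-1.1, 0.5, -0.5]
grip_width: 85.6
finger_force: 0.0
```

```bash
python3 - <<'E'
from h import *
s,im,d=snap('wrist','w1.png')
print(s['eef_pos'],np.round(s['eef_rot'],3).tolist(),s['time'])
for n in ['jar_red','jar_red_mid']:
    for q in tip_of(n,'wrist')[:4]: print(n,round(q['score'],2),np.round(q['xyz'],1),w2px('wrist',s,q['xyz']))
# red cap top by colour+depth
hsv=cv2.cvtColor(im,cv2.COLOR_RGB2HSV)
m=((hsv[...,0]<8)|(hsv[...,0]>174))&(hsv[...,1]>200)&(hsv[...,2]>80)&(d>0)
n,l,st,c=cv2.connectedComponentsWithStats(m.astype(np.uint8))
for i in range(1,n):
    if st[i,4]>150:
        v,u=np.nonzero(l==i);P=np.array([px2w('wrist',s,d,a,b) for a,b in zip(u,v)])
        P=P[P[:,2]>P[:,2].max()-6]; print(c[i].round(),P.min(0),P.max(0),(P.min(0)+P.max(0))/2)
E
```

```text
[628.18977705 -20.36810534 201.65513546] [[1.0, 0.008, 0.0], [0.008, -1.0, 0.004], [0.0, -0.004, -1.0]] 3.3
jar_red 0.78 [659.9 -83.7  -4.1] [385, 179]
jar_red 0.73 [652.3  10.6  -0.8] [292, 186]
jar_red 0.56 [697.   91.7   0.9] [208, 139]
jar_red_mid 0.95 [655.4 -80.8  30.4] [388, 188]
jar_red_mid 0.76 [695.   90.4  34. ] [198, 141]
jar_red_mid 0.57 [656.6  10.6  30.7] [289, 185]
[292. 194.] [634.9 -12.3  59.8] [670.4  23.2  65.5] [652.65   5.45  62.65]
[617. 215.] [ 633.  -273.    83.3] [ 639.7 -269.3   89.2] [ 636.35 -271.15   86.25]
```

View pics/w1.png

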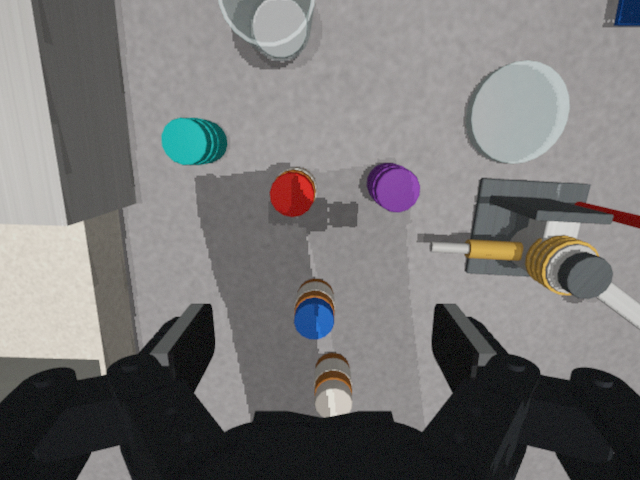

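Red jar confirmed at wrist pixel (292,194), position (653, 6); purple is at (393,187) and teal at (195,140), both left alone. Next I centre over it, descend and grip.

Request:
{"fn": "send_rows", "kwargs": {
  "series": [
    [[0.03,-0.033,0,0,0,0,-1],[0.03,-0.033,0,0,0,0,-1],[0,0,0.065,0,0,0,-1],[0,0,0.065,0,0,0,-1],[0,0,0.065,0,0,0,-1],[0,0,0.065,0,0,0,-1],[0,0,0.065,0,0,0,-1],[0,0,0.065,0,0,0,-1],[0,0,0.03,0,0,0,-1],[0,0,0.03,0,0,0,-1]]
  ]
}}

```text
time: 4.45
eef_pos: [650.4, -2.8, 22.1]
eef_rot: [[1.0, -0.001, 0.0], [-0.001, -1.0, -0.001], [0.0, 0.001, -1.0]]
force: [0.4, -0.6, 0.1]
grip_width: 85.5
finger_force: 0.0
```

Request:
{"fn": "send_rows", "kwargs": {
  "series": [
    [[0,0,0,0,0,0,1],[0,0,0,0,0,0,1],[0,0,0,0,0,0,1],[0,0,0,0,0,0,1],[0,0,0,0,0,0,1],[0,0,0,0,0,0,1],[0,0,0,0,0,0,1],[0,0,0,0,0,0,1],[0,0,0,0,0,0,1],[0,0,0,0,0,0,1]]
  ],
  "force": 35
}}

```text
time: 5.45
eef_pos: [651.6, -1.2, 23.8]
eef_rot: [[1.0, 0.0, 0.003], [0.0, -1.0, -0.0], [0.003, 0.0, -1.0]]
force: [0.2, 0.4, 6.5]
grip_width: 37.0
finger_force: 34.2
```

Request:
{"fn": "send_rows", "kwargs": {
  "series": [
    [[0,0,-0.02,0,0,0,1],[0,0,-0.03,0,0,0,1],[0,0,-0.04,0,0,0,1],[0,0,-0.05,0,0,0,1],[0,0,-0.05,0,0,0,1],[0,0,-0.05,0,0,0,1],[0,0,-0.05,0,0,0,1],[0,0,-0.05,0,0,0,1],[0,0,-0.04,0,0,0,1],[0,0,0,0,0,0,1]]
  ]
}}

```text
time: 6.45
eef_pos: [651.7, -1.1, 177.7]
eef_rot: [[1.0, 0.0, 0.005], [0.0, -1.0, -0.0], [0.005, 0.0, -1.0]]
force: [0.2, -0.4, -0.7]
grip_width: 36.9
finger_force: 34.7
```

```bash
python3 - <<'E'
from h import *
s,im,d=snap('side','s2.png',(150,60,410,260),3)
print(s['eef_pos'],s['grip_width'],s['force'])
for n in ['jar_red','drawer_bay','drawer_front','drybox']:
  for cam in ['side','scene']:
    if cam=='scene': snap(cam)
    else: snap(cam)
    for q in tip_of(n,cam)[:4]: print(n,cam,round(q['score'],2),np.round(q['xyz'],1),w2px(cam,s,q['xyz']))
# drawer yaw: top edge of cabinet front via scene depth
s,im,d=snap('scene')
for u,v in [(440,262),(470,262),(500,261),(540,260),(420,195),(450,193),(480,192),(530,191),(455,262),(490,258),(560,262),(600,300),(450,330)]: print(u,v,px2w('scene',s,d,u,v))
E
```

```text
[651.73625244  -1.12928677 177.66503795] 36.87175683144957 [ 0.22907332 -0.44864626 -0.73144911]
jar_red side 0.81 [652.7   4.4 150.2] [267, 214]
jar_red side 0.78 [657.5 -85.4   2.4] [293, 244]
jar_red side 0.63 [692.2  97.6   0.8] [229, 299]
jar_red scene 0.73 [697.6  90.4  -6.3] [389, 338]
jar_red scene 0.64 [659.8 -82.   -2.5] [288, 327]
jar_red scene 0.6 [653.6  10.  152.4] [341, 261]
jar_red scene 0.29 [453.4 303.3  60. ] [475, 207]
drawer_bay side 0.6 [527.2 288.6  16. ] [245, 422]
drawer_bay scene 0.61 [524.5 293.2  15.9] [476, 248]
drawer_front side 0.56 [448.9 300.7  60.8] [286, 440]
drawer_front scene 0.94 [450.5 302.4  62.2] [474, 205]
drawer_front scene 0.35 [ 7.266e+02 -2.012e+02  7.000e-01] [219, 365]
drawer_front scene 0.21 [ 595.7 -231.5  106.9] [195, 265]
drybox side 0.83 [635.1 296.1   2.1] [184, 400]
drybox scene 0.78 [634.4 298.2  -1. ] [495, 298]
drybox scene 0.74 [446.4 -27.1  -3.1] [309, 239]
440 262 [552.9 213.8  16.6]
470 262 [637.2 231.8 105.8]
500 261 [641.8 281.8 107.5]
540 260 [647.7 348.4 108.8]
420 195 [451.  188.7  99.6]
450 193 [452.5 247.  100.4]
480 192 [457.4 304.4 101.7]
530 191 [461.3 402.7  98.4]
455 262 [633.5 207.2 104.7]
490 258 [555.5 309.6  19.5]
560 262 [654.2 380.9 107.1]
600 300 [740.5 409.7 109. ]
450 330 [753.3 170.4  81.7]
```

View pics/s2.png

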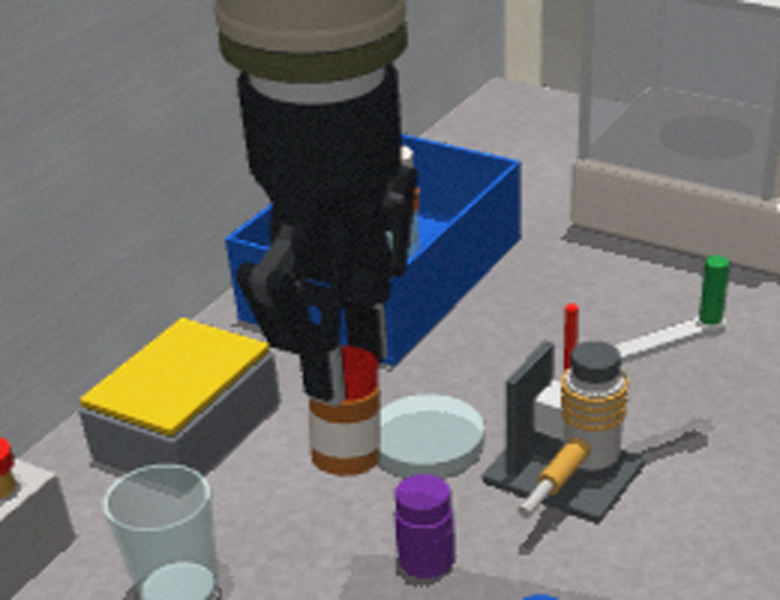

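The jar is held upright by its cap, with the underside about 25 mm below the TCP. I'll carry it over the drawer.

Request:
{"fn": "send_rows", "kwargs": {
  "series": [
    [[-0.02,-0.04,0,0,0,0,1],[-0.035,-0.08,0,0,0,0,1],[-0.035,-0.08,0,0,0,0,1],[-0.035,-0.08,0,0,0,0,1],[-0.035,-0.08,0,0,0,0,1],[-0.035,-0.08,0,0,0,0,1],[-0.035,-0.08,0,0,0,0,1],[-0.035,-0.08,0,0,0,0,1],[-0.035,-0.08,0,0,0,0,1],[-0.015,-0.047,0,0,0,0,1]]
  ]
}}

```text
time: 8.35
eef_pos: [521.5, 293.5, 174.7]
eef_rot: [[1.0, 0.005, -0.0], [0.005, -1.0, 0.001], [-0.0, -0.001, -1.0]]
force: [0.5, 0.3, -1.8]
grip_width: 36.7
finger_force: 34.7
```

```bash
python3 - <<'E'
from h import *
def cloud(cam):
    s,im,d=snap(cam); c,M=T(cam,s); v,u=np.nonzero(d>0); z=d[v,u]
    P=np.c_[(u-c['cx'])/c['fx']*z,-(v-c['cy'])/c['fy']*z,-z,np.ones_like(z)]@M.T
    return P[:,:3]
snap('wrist','w3.png')
for cam in ['scene','side']:
    P=cloud(cam)
    for nm,zr,xr,yr in [('cab',(98,112),(600,760),(200,400)),('panel',(92,106),(430,480),(200,400))]:
        m=(P[:,2]>zr[0])&(P[:,2]<zr[1])&(P[:,0]>xr[0])&(P[:,0]<xr[1]);Q=P[m]
        e=[(y+5,np.percentile(Q[abs(Q[:,1]-y-5)<5,0],[2,98])) for y in range(*yr,10) if (abs(Q[:,1]-y-5)<5).sum()>15]
        if len(e)<3: print(cam,nm,'few');continue
        ys=np.array([a for a,_ in e]);xs=np.array([b for _,b in e])
        k=np.polyfit(ys,xs[:,0],1);print(cam,nm,'slope deg',np.degrees(np.arctan(k[0])).round(2),'x at y=300 near edge',np.polyval(k,300).round(1),'far edge',np.median(xs[:,1]).round(1),'z',np.median(Q[:,2]).round(1),len(e), xs[:,0].round().tolist())
s=sensors.sense();print(s['eef_pos'],s['grip_width'])
E
```

```text
scene cab slope deg 1.18 x at y=300 near edge 638.5 far edge 757.8 z 106.6 20 [637.0, 637.0, 637.0, 637.0, 637.0, 637.0, 638.0, 637.0, 638.0, 639.0, 639.0, 640.0, 638.0, 639.0, 641.0, 639.0, 640.0, 640.0, 641.0, 641.0]
scene panel slope deg 0.98 x at y=300 near edge 450.7 far edge 463.0 z 98.7 16 [451.0, 451.0, 447.0, 449.0, 450.0, 449.0, 449.0, 451.0, 450.0, 449.0, 451.0, 453.0, 453.0, 451.0, 452.0, 452.0]
side cab slope deg -16.45 x at y=300 near edge 653.9 far edge 757.4 z 105.3 20 [701.0, 692.0, 684.0, 675.0, 638.0, 670.0, 680.0, 676.0, 637.0, 637.0, 638.0, 638.0, 638.0, 639.0, 639.0, 639.0, 639.0, 639.0, 640.0, 640.0]
side panel slope deg 1.43 x at y=300 near edge 451.5 far edge 462.6 z 97.7 18 [449.0, 450.0, 450.0, 450.0, 450.0, 451.0, 451.0, 451.0, 451.0, 451.0, 452.0, 452.0, 452.0, 452.0, 452.0, 453.0, 453.0, 454.0]
[522.81976715 291.59751641 174.45229364] 36.648113666195535
```

View pics/w3.png

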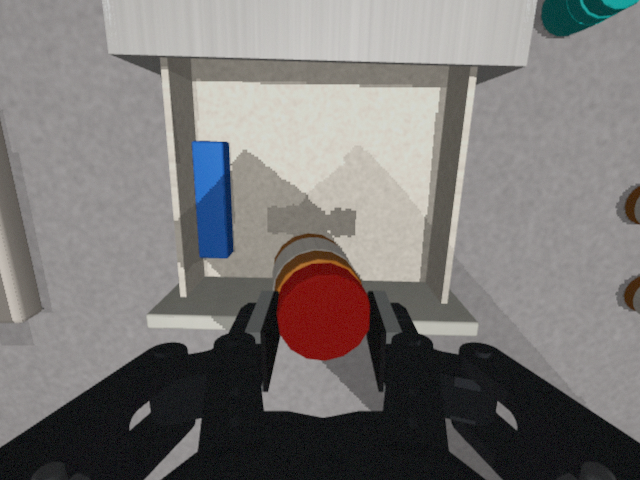

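Picture: the jar hangs over the free front bay at (322,310), clear of the front panel, side walls and blue cartridge at (212,200). I'll lower it.

Request:
{"fn": "send_rows", "kwargs": {
  "series": [
    [[0,0,0.02,0,0,0,1],[0,0,0.04,0,0,0,1],[0,0,0.045,0,0,0,1],[0,0,0.045,0,0,0,1],[0,0,0.045,0,0,0,1],[0,0,0.045,0,0,0,1],[0,0,0.035,0,0,0,1],[0,0,0.02,0,0,0,1],[0,0,0.01,0,0,0,1],[0,0,0,0,0,0,1]]
  ]
}}

```text
time: 9.5
eef_pos: [524.4, 289.2, 52.0]
eef_rot: [[1.0, -0.0, -0.0], [-0.0, -1.0, -0.0], [-0.0, 0.0, -1.0]]
force: [0.2, -0.2, -1.7]
grip_width: 36.9
finger_force: 34.8
```

```bash
python3 - <<'E'
from h import *
for cam in ['scene','side']:
    s,im,d=snap(cam)
    for q in tip_of('jar_red',cam)[:4]: print(cam,round(q['score'],2),np.round(q['xyz'],1))
print(s['eef_pos'],s['force'])
E
```

```text
scene 0.97 [530.3 302.7  28.6]
scene 0.89 [693.9  90.9  -3.7]
scene 0.72 [661.4 -80.4  -2.7]
scene 0.69 [528.5 289.2  13.6]
side 0.95 [656.7 -85.3   2.1]
side 0.61 [ 717.8 -196.4   -1. ]
side 0.59 [525.1 296.1  29. ]
side 0.33 [ 594.3 -226.6  106. ]
[524.76880652 289.6345461   52.91620356] [-0.77145553  0.43735322 -0.5368453 ]
```

Request:
{"fn": "send_rows", "kwargs": {
  "series": [
    [[0,0,0.005,0,0,0,1],[0,0,0.005,0,0,0,1],[0,0,0.005,0,0,0,1],[0,0,0.004,0,0,0,1],[0,0,0.003,0,0,0,1],[0,0,0.0025,0,0,0,1],[0,0,0.0025,0,0,0,1],[0,0,0,0,0,0,1],[0,0,0,0,0,0,1],[0,0,0,0,0,0,1]]
  ]
}}

```text
time: 10.7
eef_pos: [524.4, 289.4, 41.6]
eef_rot: [[1.0, 0.0, 0.0], [0.0, -1.0, -0.0], [0.0, 0.0, -1.0]]
force: [0.1, 0.5, -1.2]
grip_width: 36.7
finger_force: 34.8
```

Request:
{"fn": "send_rows", "kwargs": {
  "series": [
    [[0,0,0.0025,0,0,0,1],[0,0,0.0025,0,0,0,1],[0,0,0,0,0,0,1],[0,0,0,0,0,0,1],[0,0,0,0,0,0,1],[0,0,0,0,0,0,1],[0,0,0,0,0,0,1],[0,0,0,0,0,0,1],[0,0,0,0,0,0,1],[0,0,0,0,0,0,1]]
  ]
}}

```text
time: 11.7
eef_pos: [524.6, 289.6, 39.8]
eef_rot: [[1.0, 0.0, 0.001], [0.0, -1.0, 0.0], [0.001, -0.0, -1.0]]
force: [0.9, 0.1, 5.0]
grip_width: 36.9
finger_force: 35.1
```

Contact felt (5 N up). I'll release gently, then lift.

Request:
{"fn": "send_rows", "kwargs": {
  "series": [
    [[0,0,0,0,0,0,0.1],[0,0,0,0,0,0,0],[0,0,0,0,0,0,-0.2],[0,0,0,0,0,0,-0.4],[0,0,0,0,0,0,-0.6],[0,0,0,0,0,0,-0.8],[0,0,0,0,0,0,-0.8],[0,0,0,0,0,0,-0.8],[0,0,-0.02,0,0,0,-0.8],[0,0,-0.04,0,0,0,-0.8]]
  ]
}}

```text
time: 12.7
eef_pos: [523.7, 289.0, 63.4]
eef_rot: [[1.0, 0.0, -0.002], [0.0, -1.0, -0.001], [-0.002, 0.001, -1.0]]
force: [-0.1, -0.9, 0.0]
grip_width: 76.6
finger_force: 0.0
```

Request:
{"fn": "send_rows", "kwargs": {
  "series": [
    [[0,0,-0.06,0,0,0,-0.8],[0,0,-0.08,0,0,0,-0.8],[0,0,-0.08,0,0,0,-0.8],[0,0,-0.06,0,0,0,-0.8],[-0.05,0,0,0,0,0,-0.8],[-0.08,0,0,0,0,0,-0.8],[-0.08,0,0,0,0,0,-0.8],[-0.06,0,0,0,0,0,-0.8],[0,0,0,0,0,0,-0.8],[0,0,0,0,0,0,-0.8]]
  ]
}}

```text
time: 13.7
eef_pos: [416.9, 289.5, 176.9]
eef_rot: [[1.0, 0.001, 0.002], [0.001, -1.0, 0.0], [0.002, -0.0, -1.0]]
force: [0.4, 0.8, -0.7]
grip_width: 76.8
finger_force: 0.0
```

```bash
python3 - <<'E'
from h import *
s,im,d=snap('scene'); o1=im[150:350,380:640]
print(s['eef_pos'],s['force'])
for q in tip_of('jar_red','scene')[:4]: print(round(q['score'],2),np.round(q['xyz'],1))
s,im,d=snap('side'); o2=im[330:480,150:345]
for q in tip_of('jar_red','side')[:4]: print(round(q['score'],2),np.round(q['xyz'],1))
o=np.hstack([cv2.resize(o1,(390,300)),cv2.resize(o2,(390,300))]); cv2.imwrite('pics/p4.png',o[...,::-1])
E
```

```text
[416.90130047 289.53027564 176.92518749] [ 0.44978712  0.82358166 -0.6574642 ]
0.89 [526.6 299.8  14.7]
0.86 [692.2  92.9  -3.6]
0.86 [523.5 298.   14.7]
0.71 [524.8 287.7  18.4]
0.57 [692.9  96.    0. ]
```

View pics/p4.png

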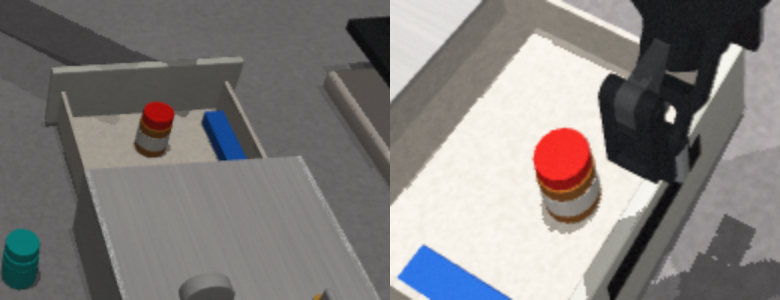

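The jar stands upright in the bay (left part, at (153,130)). Next I close the fingers, back off, and go down in front of the panel.

Request:
{"fn": "send_rows", "kwargs": {
  "series": [
    [[-0.02,-0.01,0,0,0,0,1],[-0.015,-0.01,0,0,0,0,1],[0,0,0.02,0,0,0,1],[0,0,0.045,0,0,0,1],[0,0,0.05,0,0,0,1],[0,0,0.05,0,0,0,1],[0,0,0.05,0,0,0,1],[0,0,0.045,0,0,0,1],[0,0,0.03,0,0,0,1],[0,0,0.015,0,0,0,1]]
  ]
}}

```text
time: 14.9
eef_pos: [401.8, 297.0, 52.2]
eef_rot: [[1.0, 0.001, -0.001], [0.001, -1.0, -0.001], [-0.001, 0.001, -1.0]]
force: [-0.0, -0.1, 0.5]
grip_width: 0.2
finger_force: 0.0
```

Request:
{"fn": "send_rows", "kwargs": {
  "series": [
    [[0.02,0,0,0,0,0,1],[0.02,0,0,0,0,0,1],[0.015,0,0,0,0,0,1],[0.01,0,0,0,0,0,1],[0.01,0,0,0,0,0,1],[0.01,0,0,0,0,0,1],[0.01,0,0,0,0,0,1],[0.01,0,0,0,0,0,1],[0.01,0,0,0,0,0,1],[0.01,0,0,0,0,0,1]]
  ]
}}

```text
time: 15.9
eef_pos: [452.5, 297.3, 53.4]
eef_rot: [[1.0, 0.0, -0.0], [0.0, -1.0, -0.0], [-0.0, 0.0, -1.0]]
force: [-1.6, -0.5, 0.8]
grip_width: 0.3
finger_force: 0.9
```

Request:
{"fn": "send_rows", "kwargs": {
  "series": [
    [[0.015,0,0,0,0,0,1],[0.02,0.001,0,0,0,0,1],[0.025,0.001,0,0,0,0,1],[0.03,0.001,0,0,0,0,1],[0.035,0.001,0,0,0,0,1],[0.035,0.001,0,0,0,0,1],[0.03,0.001,0,0,0,0,1],[0.03,0.001,0,0,0,0,1],[0.025,0.001,0,0,0,0,1],[0.02,0,0,0,0,0,1]]
  ]
}}

```text
time: 16.9
eef_pos: [559.4, 293.9, 53.4]
eef_rot: [[1.0, -0.0, 0.0], [-0.0, -1.0, -0.0], [0.0, 0.0, -1.0]]
force: [-2.1, 0.2, 0.1]
grip_width: 0.2
finger_force: 1.0
```

Request:
{"fn": "send_rows", "kwargs": {
  "series": [
    [[0.02,0,0,0,0,0,1],[0.02,0,0,0,0,0,1],[0.015,0,0,0,0,0,1],[0.015,0,0,0,0,0,1],[0.015,0,0,0,0,0,1],[0.01,0,0,0,0,0,1],[0.01,0,0,0,0,0,1],[0.01,0,0,0,0,0,1],[0,0,0,0,0,0,1],[0,0,0,0,0,0,1]]
  ]
}}

```text
time: 17.9
eef_pos: [604.6, 294.6, 53.7]
eef_rot: [[1.0, 0.0, 0.001], [0.0, -1.0, 0.001], [0.001, -0.001, -1.0]]
force: [-0.6, -0.2, 0.5]
grip_width: -0.4
finger_force: 0.0
```

Request:
{"fn": "send_rows", "kwargs": {
  "series": [
    [[0.005,0,0,0,0,0,1],[0.005,0,0,0,0,0,1],[0.005,0,0,0,0,0,1],[0.005,0,0,0,0,0,1],[0.0025,0,0,0,0,0,1],[0.0025,0,0,0,0,0,1],[0.0025,0,0,0,0,0,1],[0,0,0,0,0,0,1],[0,0,0,0,0,0,1],[0,0,0,0,0,0,1]]
  ]
}}

```text
time: 18.9
eef_pos: [614.4, 294.3, 53.4]
eef_rot: [[1.0, 0.001, -0.002], [0.001, -1.0, -0.001], [-0.002, 0.001, -1.0]]
force: [-6.2, -1.6, 2.5]
grip_width: -0.3
finger_force: 3.1
```

Request:
{"fn": "send_rows", "kwargs": {
  "series": [
    [[0.0025,0,0,0,0,0,1],[0.0025,0,0,0,0,0,1],[0,0,0,0,0,0,1],[0,0,0,0,0,0,1],[0,0,0,0,0,0,1],[0,0,0,0,0,0,1],[0,0,0,0,0,0,1],[0,0,0,0,0,0,1],[0,0,0,0,0,0,1],[0,0,0,0,0,0,1]]
  ]
}}

```text
time: 19.9
eef_pos: [614.4, 294.3, 53.4]
eef_rot: [[1.0, 0.002, -0.005], [0.002, -1.0, -0.002], [-0.005, 0.002, -1.0]]
force: [-15.2, -3.7, 9.3]
grip_width: -0.2
finger_force: 7.7
```

```bash
python3 - <<'E'
from h import *
for cam in ['scene','side']:
    s,im,d=snap(cam)
    for n in ['lever_grip','valve_pivot','lever','drawer_front','drybox']:
        for q in tip_of(n,cam)[:2]: print(cam,n,round(q['score'],2),np.round(q['xyz'],1))
    hsv=cv2.cvtColor(im,cv2.COLOR_RGB2HSV)
    m=(hsv[...,0]>50)&(hsv[...,0]<72)&(hsv[...,1]>150)&(hsv[...,2]>40)&(d>0)
    n,l,st,c=cv2.connectedComponentsWithStats(m.astype(np.uint8))
    for i in range(1,n):
        if st[i,4]>60:
            v,u=np.nonzero(l==i);P=np.array([px2w(cam,s,d,a,b) for a,b in zip(u,v)])
            print(cam,c[i].round(),np.median(P,0),P.min(0),P.max(0))
E
```

```text
scene lever_grip 0.57 [ 540.9 -311.1  131.2]
scene valve_pivot 0.79 [ 594.5 -232.1  105. ]
scene drawer_front 0.76 [629.7 301.3  60. ]
scene drybox 0.79 [635.5 296.8  -1. ]
scene [193.  17.] [-417.9 -302.4  100.8] [-432.2 -408.1   24.1] [-403.6 -191.5  156.2]Traceback (most recent call last):
  File "<stdin>", line 11, in <module>
  File "h.py", line 16, in px2w
    c,M=T(cam,s);z=d[int(v),int(u)]
        ~^^^^^^^
  File "h.py", line 11, in T
    c=optics.get_calibration(cam)
ValueError: time passes only in moves, steps and waits
```

The drawer is shut: the force rose from 6 to 15 N with no movement. Handle at (541,-310.5), pivot at (595,-231). I'll back off, rise, and cross over to the handle.

Request:
{"fn": "send_rows", "kwargs": {
  "series": [
    [[-0.03,0,0,0,0,0,1],[-0.06,0,0,0,0,0,1],[-0.02,0,-0.06,0,0,0,0],[0,0,-0.1,0,0,0,-0.3],[0,0,-0.1,0,0,0,-0.3],[0,0,-0.1,0,0,0,-0.3],[0,0,-0.05,0,0,0,-0.3],[0,0.05,0,0,0,0,-0.3],[0,0.08,0,0,0,0,-0.3],[0,0.09,0,0,0,0,-0.3]]
  ]
}}

```text
time: 21.2
eef_pos: [573.4, 205.9, 217.6]
eef_rot: [[1.0, 0.002, 0.001], [0.002, -1.0, 0.0], [0.001, -0.0, -1.0]]
force: [1.4, -0.2, 0.7]
grip_width: 55.5
finger_force: 0.0
```

Request:
{"fn": "send_rows", "kwargs": {
  "series": [
    [[0,0.09,0,0,0,0,-0.3],[0,0.09,0,0,0,0,-0.3],[0,0.09,0,0,0,0,-0.3],[0,0.09,0,0,0,0,-0.3],[0,0.09,0,0,0,0,-0.3],[0,0.09,0,0,0,0,-0.3],[0,0.09,0,0,0,0,-0.3],[0,0.09,0,0,0,0,-0.3],[0,0.09,0,0,0,0,-0.3],[0,0.09,0,0,0,0,-0.3]]
  ]
}}

```text
time: 22.2
eef_pos: [573.4, -155.7, 217.7]
eef_rot: [[1.0, -0.0, 0.001], [-0.0, -1.0, -0.001], [0.001, 0.001, -1.0]]
force: [0.7, -0.9, -0.4]
grip_width: 55.6
finger_force: 0.0
```

Request:
{"fn": "send_rows", "kwargs": {
  "series": [
    [[-0.01,0.09,0,0,0,0,-0.3],[-0.01,0.09,0,0,0,0,-0.3],[0,0,0,0,0,-0.875,-0.3],[0,0,0,0,0,-0.875,-0.3],[0,0,0,0,0,-0.875,-0.3],[0,0,0,0,0,-0.875,-0.3],[0,0,0,0,0,-0.875,-0.3],[0,0,0,0,0,-0.875,-0.3],[0,0,0,0,0,-0.875,-0.3],[0,0,0,0,0,-0.875,-0.3]]
  ]
}}

```text
time: 23.2
eef_pos: [565.6, -226.2, 217.6]
eef_rot: [[0.555, 0.832, 0.0], [0.832, -0.555, -0.001], [-0.0, 0.001, -1.0]]
force: [0.8, -0.5, 1.4]
grip_width: 55.5
finger_force: 0.0
```

```bash
python3 - <<'E'
from h import *
s,im,d=snap('wrist','w5.png')
p=np.array(s['eef_pos']);R=np.array(s['eef_rot'])
print(p.round(1),R.round(3).tolist(),np.round(s['joint_pos'],2),s['grip_width'],s['time'])
for n in ['lever_grip','valve_pivot']:
    for q in tip_of(n,'wrist')[:3]: print(n,round(q['score'],2),np.round(q['xyz'],1),'tool delta',(R.T@(np.array(q['xyz'])-p)).round(1))
s,im,d=snap('side')
for q in tip_of('lever_grip','side')[:3]: print('side',round(q['score'],2),np.round(q['xyz'],1))
for n in ['drawer_front']:
    for q in tip_of(n,'side')[:3]: print('side',n,round(q['score'],2),np.round(q['xyz'],1))
E
```

```text
[ 565.6 -226.2  217.6] [[0.555, 0.832, 0.0], [0.832, -0.555, -0.001], [-0.0, 0.001, -1.0]] [ 0.72  0.34 -0.53  1.46  0.17  1.39 -0.4 ] 55.52946164171607 23.2
lever_grip 0.88 [ 543.3 -310.3  133.2] tool delta [-82.2  28.1  84.4]
valve_pivot 0.79 [ 598.2 -230.7  100.6] tool delta [ 14.4  29.5 117. ]
valve_pivot 0.63 [ 724.  -199.7   -1.1] tool delta [110.1 116.9 218.7]
side 0.63 [ 537.3 -308.   128.3]
side drawer_front 0.84 [627.3 295.2  57.3]
```

View pics/w5.png

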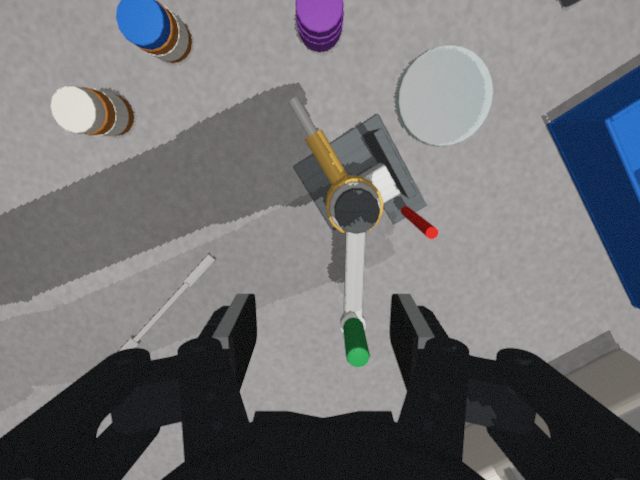

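The picture shows the green handle at (356,345), the pivot at (355,210) and the red stop pin at (430,232). The fingers straddle the arm's line, so I move over the handle and descend.

Request:
{"fn": "send_rows", "kwargs": {
  "series": [
    [[-0.052,0.017,0,0,0,0,-0.3],[-0.052,0.017,0,0,0,0,-0.3],[-0.052,0.017,0,0,0,0,-0.3],[-0.052,0.017,0,0,0,0,-0.3],[0,0,0.05,0,0,0,-0.3],[0,0,0.06,0,0,0,-0.3],[0,0,0.06,0,0,0,-0.3],[0,0,0.05,0,0,0,-0.3],[0,0,0.03,0,0,0,-0.3],[0,0,0.006,0,0,0,-0.3]]
  ]
}}

```text
time: 24.5
eef_pos: [540.9, -309.7, 113.8]
eef_rot: [[0.56, 0.829, -0.002], [0.829, -0.56, 0.001], [-0.0, -0.002, -1.0]]
force: [1.2, 0.1, 0.7]
grip_width: 55.4
finger_force: 0.0
```

Request:
{"fn": "send_rows", "kwargs": {
  "series": [
    [[0,0,0,0,0,0,1],[0,0,0,0,0,0,1],[0,0,0,0,0,0,1],[0,0,0,0,0,0,1],[0,0,0,0,0,0,1],[0,0,0,0,0,0,1],[0,0,0,0,0,0,1],[0,0,0,0,0,0,1],[0,0,0,0,0,0,1],[0,0,0,0,0,0,1]]
  ],
  "force": 60
}}

```text
time: 25.5
eef_pos: [542.1, -310.2, 116.6]
eef_rot: [[0.559, 0.829, 0.001], [0.829, -0.559, -0.001], [-0.0, 0.002, -1.0]]
force: [-2.3, 1.1, 6.4]
grip_width: 14.0
finger_force: 58.5
```

Request:
{"fn": "send_rows", "kwargs": {
  "series": [
    [[0.0006,0.0172,0,0,0,-0.4925,1],[0.0006,0.0172,0,0,0,-0.4925,1],[0.0006,0.0172,0,0,0,-0.4925,1],[0.0006,0.0172,0,0,0,-0.4925,1],[0.0006,0.0172,0,0,0,-0.4925,1],[0.0006,0.0172,0,0,0,-0.4925,1],[0.0006,0.0172,0,0,0,-0.4925,1],[0.0006,0.0172,0,0,0,-0.4925,1],[0,0,0,0,0,0,1],[0,0,0,0,0,0,1]]
  ]
}}

```text
time: 26.5
eef_pos: [593.5, -326.6, 116.6]
eef_rot: [[0.043, 0.999, 0.001], [0.999, -0.043, -0.0], [-0.0, 0.001, -1.0]]
force: [-4.6, 3.4, 7.8]
grip_width: 14.1
finger_force: 59.0
```

Request:
{"fn": "send_rows", "kwargs": {
  "series": [
    [[0.0006,0.0172,0,0,0,-0.4925,1],[0.0006,0.0172,0,0,0,-0.4925,1],[0.0006,0.0172,0,0,0,-0.4925,1],[0.0006,0.0172,0,0,0,-0.4925,1],[0.0006,0.0172,0,0,0,-0.4925,1],[0.0006,0.0172,0,0,0,-0.4925,1],[0.0006,0.0172,0,0,0,-0.4925,1],[0,0,0,0,0,0,1],[0,0,0,0,0,0,1],[0,0,0,0,0,0,1]]
  ]
}}

```text
time: 27.5
eef_pos: [639.4, -317.0, 116.5]
eef_rot: [[-0.425, 0.905, -0.001], [0.905, 0.425, 0.0], [0.001, -0.001, -1.0]]
force: [-8.1, 4.8, 10.0]
grip_width: 14.0
finger_force: 59.2
```

Request:
{"fn": "send_rows", "kwargs": {
  "series": [
    [[0,0.005,0,0,0,-0.15,1],[0,0.005,0,0,0,-0.15,1],[0,0.005,0,0,0,-0.15,1],[0,0.005,0,0,0,-0.15,1],[0,0,0,0,0,0,1],[0,0,0,0,0,0,1],[0,0,0,0,0,0,1],[0,0,0,0,0,0,1],[0,0,0,0,0,0,1],[0,0,0,0,0,0,1]]
  ]
}}

```text
time: 28.5
eef_pos: [644.3, -314.5, 116.4]
eef_rot: [[-0.497, 0.868, -0.006], [0.868, 0.497, -0.0], [0.002, -0.005, -1.0]]
force: [-17.9, 3.5, 14.7]
grip_width: 13.7
finger_force: 59.8
```

Request:
{"fn": "send_rows", "kwargs": {
  "series": [
    [[0,0.004,0,0,0,0,1],[0,0,0,0,0,0,1],[0,0,0,0,0,0,1],[0,0,0,0,0,0,1],[0,0,0,0,0,0,1],[0,0,0,0,0,0,1],[0,0,0,0,0,0,1],[0,0,0,0,0,0,1],[0,0,0,0,0,0,1],[0,0,0,0,0,0,1]]
  ]
}}

```text
time: 29.5
eef_pos: [644.4, -314.5, 116.4]
eef_rot: [[-0.497, 0.868, -0.008], [0.868, 0.497, -0.001], [0.003, -0.008, -1.0]]
force: [-24.2, 3.7, 16.1]
grip_width: 14.3
finger_force: 60.1
```

```bash
python3 - <<'E'
from h import *
s,a,d=snap('scene'); s,b,d=snap('side')
for n in ['lever_grip','valve_pivot','drawer_front']:
    for q in tip_of(n,'side')[:2]: print(n,round(q['score'],2),np.round(q['xyz'],1))
cv2.imwrite('pics/f6.png',np.hstack([cv2.resize(a,(400,300)),cv2.resize(b[100:300,250:516],(400,300))])[...,::-1])
E
```

```text
lever_grip 0.82 [ 644.9 -313.4  129.2]
lever_grip 0.62 [700.1 285.9  13.4]
valve_pivot 0.55 [ 597.1 -226.   106.5]
drawer_front 0.69 [627.4 293.4  61.1]
```

View pics/f6.png

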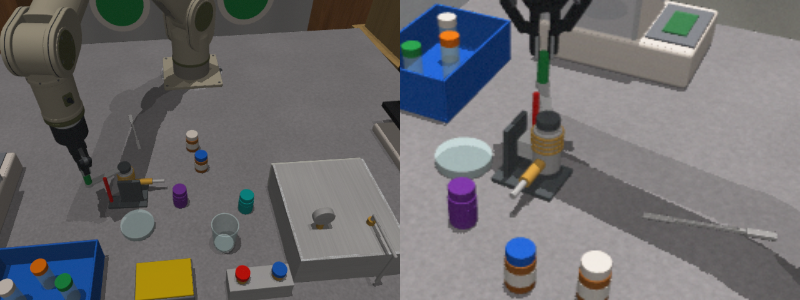

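The lever is hard against its stop: no further motion as the force rose. It is still gripped, the drawer (335,215) is shut, and the other items look unmoved. I'm handing in.

```bash
python3 -c "
from station import ctrl
print(ctrl.close_job())"
```

```text
the job is handed in; nothing more can be done
None
```

I handed the job in at about 30 s: the red-capped jar was set down upright in the drawer, the drawer is pushed fully shut, and the purge lever is gripped and held against its stop; the hand-in returned no verdict.

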